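Sweep the brass nuts off the bench riser into the blue bin

TASK

Clear the four loose brass nuts off the blue mat: sweep them along the mat with your fingertips and over its edge, so that all four drop into the blue bin hanging there. Do not pick up or lift any nut, and leave the gauge, the white coupling and the green tub standing where they are.

Things in the scene. Friction and masses are not known exactly. Their poses are not given: they have to be found in the camera images.
- riser: bench riser, fixed: a board 340 mm (its x) by 440 mm (its y) with a flat blue mat, standing on grey steel legs; the mat's top is 95 mm above the bench. Origin at the bench, under the middle of the board. The two picking bins hang on a steel rail along the edge on its -y side
- riser_bin_edge (a point): middle of the riser's -y edge, at mat height; axes as the riser's. The edge runs along x, and past it (-y) come a 3 mm rail, 6 mm below mat level, and then the bins
- blue_bin: blue picking bin, fixed, empty, left or right of the two: 115 mm wide (x), 165 mm deep (y), 75 mm high, walls 3 mm, open on top. Origin: centre of its underside, 14 mm above the bench; axes as the riser's. The outside of its back wall (y = +82.5 mm) hangs 4 mm beyond the riser's edge, top 6 mm below the mat; the front (-y) is cut down to 40 mm
- yellow_bin: a yellow picking bin of the same shape and size beside the blue one on the rail, fixed, with steel washers in it; not for the nuts
- gauge: small pressure gauge lying on its back on the mat, dial up: dark round case 52 mm across, 24 mm high, with a brass stem reaching 47 mm from the middle along its -y; loose, 0.12 kg. Origin at the centre of the case's underside
- coupling: white plastic pipe coupling standing on end: 60 mm across, 45 mm high, loose, 0.07 kg. Origin at the centre of its underside
- tub: green closed tub, 56 mm across at its lid, 40 mm high, loose, 0.09 kg. Origin at the centre of its underside
- nut1: a brass hexagon nut, M16: 24 mm across the flats, 28 mm across the corners, 13 mm thick, about 35 g, with a 16 mm hole; lies flat on the mat and slides freely. Origin at its middle, 6.5 mm above the mat; z along the hole
- nut2: a brass hexagon nut, M16: 24 mm across the flats, 28 mm across the corners, 13 mm thick, about 35 g, with a 16 mm hole; lies flat on the mat and slides freely. Origin at its middle, 6.5 mm above the mat; z along the hole
- nut3: a brass hexagon nut, M16: 24 mm across the flats, 28 mm across the corners, 13 mm thick, about 35 g, with a 16 mm hole; lies flat on the mat and slides freely. Origin at its middle, 6.5 mm above the mat; z along the hole
- nut4: a brass hexagon nut, M16: 24 mm across the flats, 28 mm across the corners, 13 mm thick, about 35 g, with a 16 mm hole; lies flat on the mat and slides freely. Origin at its middle, 6.5 mm above the mat; z along the hole

How it is judged:
At the end, for the whole second after the job is handed in: All four nuts lie at rest inside the blue bin, below its rim; gauge, coupling and tub stand upright within 20 mm of where they began (x of nut1 in the frame of blue_bin between -0.056 and 0.056 m and y of nut1 in the frame of blue_bin between -0.081 and 0.081 m and z of nut1 in the frame of blue_bin between 0 and 0.055 m and linear speed of each of nut1, nut2, nut3, nut4 below 0.03 m/s and x of nut2 in the frame of blue_bin between -0.056 and 0.056 m and y of nut2 in the frame of blue_bin between -0.081 and 0.081 m and z of nut2 in the frame of blue_bin between 0 and 0.055 m and x of nut3 in the frame of blue_bin between -0.056 and 0.056 m and y of nut3 in the frame of blue_bin between -0.081 and 0.081 m and z of nut3 in the frame of blue_bin between 0 and 0.055 m and x of nut4 in the frame of blue_bin between -0.056 and 0.056 m and y of nut4 in the frame of blue_bin between -0.081 and 0.081 m and z of nut4 in the frame of blue_bin between 0 and 0.055 m and distance of each of gauge, coupling, tub from where it was at the start of the episode below 0.02 m and angle between each of gauge, coupling, tub's own z axis and vertical below 0.3 rad); the robot touches nothing.
It fails at once if a nut is picked up or lifted off the mat (its middle more than 20 mm above the mat) (height (world z) of any of nut1, nut2, nut3, nut4 above 0.115 m).
It fails at once if the gauge is shifted or knocked over (distance of gauge from where it was at the start of the episode above 0.02 m or angle between gauge's own z axis and vertical above 0.3 rad).
It fails at once if the coupling is shifted or knocked over (distance of coupling from where it was at the start of the episode above 0.02 m or angle between coupling's own z axis and vertical above 0.3 rad).
It fails at once if the tub is shifted or knocked over (distance of tub from where it was at the start of the episode above 0.02 m or angle between tub's own z axis and vertical above 0.3 rad).
It also fails if it takes over 61 s, if anything falls off the work surface, if the arm or the gripper's body presses on something with over 40 N, if the wrist force passes 120 N, or if a joint passes its speed limit or range.

ROBOT

A 6-joint arm with a two-finger parallel gripper is mounted at the origin on the work surface. World frame = base frame: x ahead of the robot, y to its left, z up, the work surface at z = 0. Lengths are in m, angles in rad, forces in N, time in s.
With the tool pointing down it reaches from about 0.35 to 0.975 m from the base axis. Payload 4.9 kg.
Tool frame: the origin (TCP) lies at the very end of the fingers, on their centre line; the grasp point (between the pads) lies 19 mm behind it; z points along the fingers, y is the line along which they close (so a half turn about z gives the same grasp; the last joint's range is limited). The gripper opens to 85 mm and grips with 20 to 120 N. Pads are 22 mm wide; open, the fingers measure 114 mm over their backs; the gripper's body (76 mm by 85 mm) begins 54 mm behind the grasp point. The pads swing forward as they close: fully open they stand 13 mm farther back than shut.
Start: joints at [-1.363, 0.053, 1.613, -0, 1.476, -0.119], TCP at [0.201, -0.592, 0.231] pointing down, gripper open.
Joint ranges: [-3.01, 3.01], [-1.01, 2.22], [0.06, 2.58], [-1.02, 4.17], [0.09, 2.62], [-3.14, 3.14]. Speed limits (rad/s): [2.57, 2.57, 3.14, 3.14, 3.14, 3.14].

INTERFACE

Orientations are given as a unit quaternion [w, x, y, z].
In Python, from plant import manip gives the robot as it stands.
- The arm moves only by the tool send_rows, never from a script. Its argument "increments" is a list of rows, each an object of numbers: "claw": the closure, from -1 (fully open) to 1 (shut); "dx", "dy", "dz": the shift along the tool's x, y, z in units of 0.5 m (1.0 is 0.5 m); "yaw": the turn about the tool's z in units of 1.5 rad (1.0 is 1.5 rad). A call has 1 to 20 rows; each row is the pose to reach, as a shift and turn from the pose commanded when the call began, along the tool's axes at that moment; what a row does not reach only later rows make up. A row lasts 1/8 s, in which the tool goes at most 62.5 mm and 10.7 degrees, less where a joint would pass 70% of its speed; a pose out of reach is approached as far as the arm can. A call with a number of a shift or a turn outside -1 to 1 is refused whole. A call with a gripper value outside its range is refused whole. The fingers move at their own pace and stop on an object; the grip force is fixed at half the most. Time passes only in rows, so rows that repeat a pose let the fingers close. It gives the time, the measured TCP pose, the force, the opening and the grip force at its end, in the units of the state.
- manip.state(): the state, without advancing time (a new reading comes with each control period).
- manip.grab_frame(name): name is "scene" or "top" or "wrist"; returns the picture (480x640x3 uint8, red, green, blue); there is no depth.
- manip.camera_params(name): a dict with "camera_matrix" (3x3 intrinsics, pixels), "extrinsics" (4x4, takes a point from world to camera coordinates); the wrist camera has in their place "tool_from_camera" (4x4, takes a point from camera to tool coordinates, whose origin is the TCP and whose axes are the flange's). Camera axes: x right, y down, z forward; pixel columns grow to the right and rows downward; lengths in m; the calibration is good to about 2 mm. A picture is of the moment at which its call begins: read the wrist's pose just before it. camera_params takes no time and is no camera call.
- manip.job_done(): hands the job in; it is judged then, once.
The state is a dict: "time": time; "joint_pos": joint angles; "joint_vel": joint speeds; "joint_efforts": joint torques, N m; "tool_pos": TCP position; "tool_rot": TCP orientation; "contact_force": force on the tool from outside, world axes, zero at the start; "ft_torque": the same for the moment, N m; "gripper_width": opening from 0.0 (shut) to 1.0 (fully open); "grasp_force": force on a finger pad.
Only numpy, scipy, OpenCV 4.12 (cv2) and the standard library are available. Lean on these libraries where they do the work, as an engineer would, in place of code of your own. Each camera call takes 0.05 s, during which the arm holds its last target. There are 200 camera calls.

## Working session

There is one attempt and no reset: what is moved stays moved. The work goes in short steps, Python scripts to look and compute and a tool call to move; the robot and the scene stay as the last step left them, time stands still between calls to the robot, and variables do not carry over. Pictures are saved under pics/ and viewed, at most 10 in all, crops included, and the job is handed in when it is done.

Besides the shell and the picture viewer there is one more tool, called after "Request:" as name(argument=value, ...) on one line, values as JSON. send_rows: Moves the arm, as the interface text tells. Shifts and turns lie within -1 to 1; 1 stands for 0.5 m of shift or 1.5 rad of turn. Its arguments: {"type":"object","properties":{"increments":{"type":"array","items":{"type":"object","properties":{"claw":{"type":"number"},"dx":{"type":"number"},"dy":{"type":"number"},"dz":{"type":"number"},"yaw":{"type":"number"}}}}},"required":["increments"]}

```bash
mkdir -p pics; cat > h.py <<'E'
import numpy as np, cv2
from plant import manip
def px2w(name,u,v,z):
    p=manip.camera_params(name); K=np.array(p["camera_matrix"]); T=np.array(p["extrinsics"])
    d=T[:3,:3].T@np.linalg.solve(K,[u,v,1]); c=-T[:3,:3].T@T[:3,3]
    return c+d*(z-c[2])/d[2]
def w2px(name,P):
    p=manip.camera_params(name); K=np.array(p["camera_matrix"]); T=np.array(p["extrinsics"])
    q=K@(T[:3,:3]@np.array(P)+T[:3,3]); return q[:2]/q[2]
E
python3 - <<'E'
from h import *
for n in("top","scene"):
    cv2.imwrite(f"pics/{n}0.png",manip.grab_frame(n)[:,:,::-1])
    p=manip.camera_params(n);T=np.array(p["extrinsics"]);print(n,-T[:3,:3].T@T[:3,3],p["camera_matrix"])
print(manip.state())
E
```

```text
top [0.47930166 0.06356434 0.83828169] [[467.1656237    0.         314.38564574]
 [  0.         467.1656237  234.91713619]
 [  0.           0.           1.        ]]
scene [1.13805001 0.11192762 0.63885845] [[521.97742372   0.         314.0378111 ]
 [  0.         521.97742372 234.08413356]
 [  0.           0.           1.        ]]
{'time': 0.1, 'joint_pos': array([-1.36299316e+00,  5.33439197e-02,  1.61416830e+00,  2.75181624e-05,
        1.47600269e+00, -1.19022290e-01]), 'joint_vel': array([ 0.0003861 , -0.00234615, -0.00238105, -0.00153742, -0.00090205,
       -0.00062059]), 'joint_efforts': array([ 1.27515568e-04, -3.94899738e+01, -3.71363139e+01, -1.80286415e-04,
        3.88847271e-03, -1.30332660e-05]), 'tool_pos': array([ 0.20052519, -0.59135789,  0.23014612]), 'tool_rot': array([-9.60787601e-04,  9.86677584e-01,  1.62685036e-01, -2.89682610e-05]), 'contact_force': array([0.00714545, 0.58998333, 0.5101845 ]), 'ft_torque': array([-0.02121926, -0.01677458,  0.01913398]), 'grasp_force': 0.0, 'gripper_width': 1.0022729771617018}
```

View pics/top0.png

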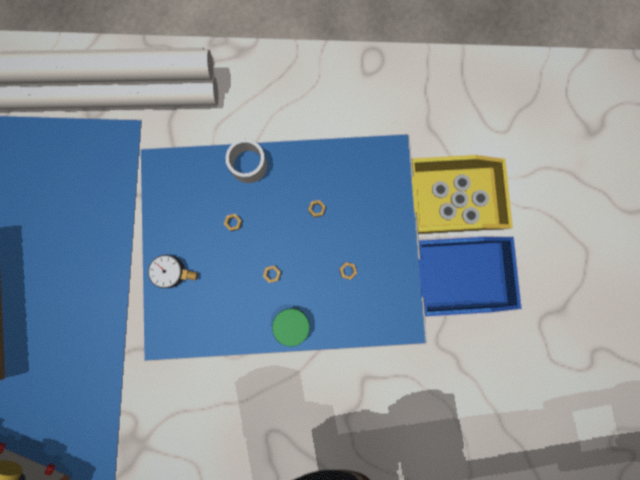

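View pics/scene0.png

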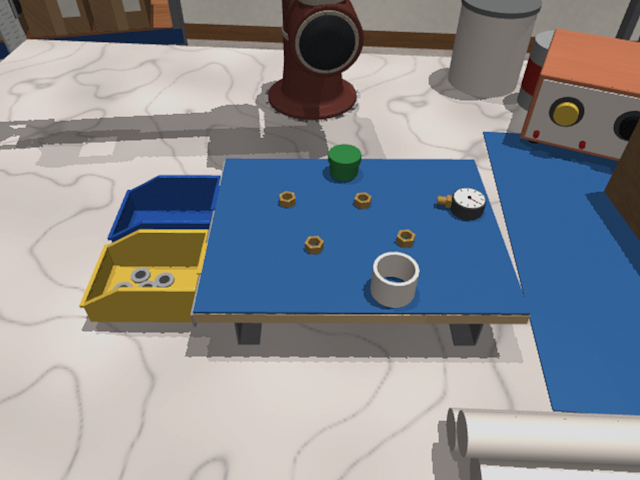

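Top view: nuts are near px (233,222), (317,208), (272,274) and (349,271). The gauge is at (166,272), the tub at (291,327) and the coupling at (246,162). The blue bin covers (420–520, 238–314), off the mat's right edge. The scene view shows the same nuts at (287,199), (363,200), (315,244) and (405,238).

```bash
python3 - <<'E'
from h import *
from scipy.optimize import least_squares
np.set_printoptions(precision=4,suppress=True)
def blobs(n,guess):
    im=cv2.imread(f"pics/{n}0.png"); hsv=cv2.cvtColor(im,cv2.COLOR_BGR2HSV)
    m=cv2.inRange(hsv,(8,80,60),(28,255,255)); m=cv2.morphologyEx(m,cv2.MORPH_CLOSE,np.ones((9,9)))
    k,l,s,c=cv2.connectedComponentsWithStats(m)
    out=[]
    for g in guess:
        i=1+np.argmin(np.hypot(*(c[1:]-g).T)); x,y,w,h,a=s[i]; out.append((x+(w-1)/2,y+(h-1)/2)); print(n,g,c[i],s[i])
    return out
t=blobs("top",[(233,222),(317,208),(272,274),(349,271)])
s=blobs("scene",[(405,238),(315,244),(363,200),(287,199)])
for a,b in zip(t,s):
    r=least_squares(lambda P:np.r_[w2px("top",P)-a,w2px("scene",P)-b],px2w("top",*a,.1))
    print("nut",r.x,"res",r.fun,"at z=.1015",px2w("top",*a,.1015)[:2])
for nm,u,v,z in[("c1",142,150,.095),("c2",408,135,.095),("c3",425,343,.095),("c4",146,359,.095),("gauge",166,271.5,.119),("stem",199,276,.107),("tub",291,327,.135),("coup",245.5,161,.14),
 ("bin_bl",421,240,.089),("bin_br",426,314,.089),("bin fl",514,237,.054),("bin fr",520,308,.054)]:
    print(nm,px2w("top",u,v,z)[:2])
for z in (0.08,.095,.11): print(px2w("scene",225,158.5,z)[:2],px2w("scene",193,313,z)[:2])
p=manip.camera_params("top");print(np.array(p["extrinsics"]))
im=cv2.imread("pics/top0.png")[110:380,130:530]; cv2.imwrite("pics/top0c.png",cv2.resize(im,None,fx=2,fy=2,interpolation=cv2.INTER_CUBIC))
E
```

```text
top (233, 222) [232.6138 221.8942] [225 215  16  15 189]
top (317, 208) [316.4022 208.2228] [309 201  16  15 184]
top (272, 274) [271.545  273.6614] [264 266  16  16 189]
top (349, 271) [347.7287 270.4309] [340 263  16  16 188]
scene (405, 238) [405.164 237.964] [397 230  18  17 250]
scene (315, 244) [313.5654 244.5731] [305 236  18  18 260]
scene (363, 200) [362.2286 200.0905] [355 193  16  16 210]
scene (287, 199) [286.9024 199.1171] [279 192  16  16 205]
nut [0.5804 0.1936 0.1028] res [-0.983  -0.0276 -0.9075  0.0675] at z=.1015 [0.5806 0.1923]
nut [0.6067 0.0607 0.1031] res [-0.8301  0.0425 -0.7549 -0.0178] at z=.1015 [0.6071 0.0593]
nut [0.5006 0.1284 0.1024] res [-0.8754  0.007  -0.8845  0.0262] at z=.1015 [0.5007 0.1271]
nut [0.5088 0.0086 0.1018] res [-0.4887  0.0373 -0.4951 -0.027 ] at z=.1015 [0.5088 0.0078]
c1 [0.6957 0.3466]
c2 [ 0.7342 -0.0877]
c3 [ 0.3996 -0.1161]
c4 [0.3632 0.317 ]
gauge [0.4986 0.2873]
stem [0.4935 0.2393]
tub [0.4216 0.0923]
coup [0.6701 0.1702]
bin_bl [ 0.5619 -0.1109]
bin_br [ 0.4441 -0.1191]
bin fl [ 0.5754 -0.2766]
bin fr [ 0.4567 -0.2842]
[ 0.3796 -0.121 ] [ 0.7271 -0.0882]
[ 0.3999 -0.1147] [ 0.7381 -0.0828]
[ 0.4203 -0.1085] [ 0.7492 -0.0775]
[[ 0.0284 -0.9996  0.0061  0.0448]
 [-0.9931 -0.0289 -0.1137  0.5731]
 [ 0.1138 -0.0028 -0.9935  0.7785]
 [ 0.      0.      0.      1.    ]]
```

View pics/top0c.png

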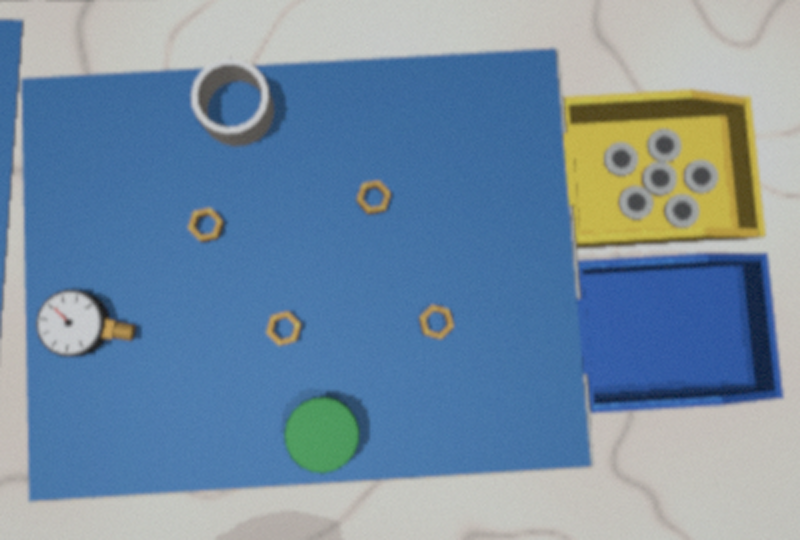

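Request:
send_rows(increments=[{"dx": 0.98, "dy": -1.0, "dz": 0, "yaw": -0.886, "claw": 0.75}, {"dx": 0.98, "dy": -1.0, "dz": 0, "yaw": -0.886, "claw": 0.75}, {"dx": 0.98, "dy": -1.0, "dz": 0, "yaw": -0.886, "claw": 0.75}, {"dx": 0.98, "dy": -1.0, "dz": 0, "yaw": -0.886, "claw": 0.75}, {"dx": 0.98, "dy": -1.0, "dz": 0, "yaw": -0.886, "claw": 0.75}, {"dx": 0.98, "dy": -1.0, "dz": 0, "yaw": -0.886, "claw": 0.75}, {"dx": 0.98, "dy": -1.0, "dz": 0, "yaw": -0.886, "claw": 0.75}, {"dx": 0.98, "dy": -1.0, "dz": 0, "yaw": -0.886, "claw": 0.75}, {"dx": 0.98, "dy": -1.0, "dz": 0, "yaw": -0.886, "claw": 0.75}, {"dx": 0.98, "dy": -1.0, "dz": 0, "yaw": -0.886, "claw": 0.75}, {"dx": 0.98, "dy": -1.0, "dz": 0, "yaw": -0.886, "claw": 0.75}, {"dx": 0.98, "dy": -1.0, "dz": 0.1, "yaw": -0.886, "claw": 0.75}, {"dx": 0.98, "dy": -1.0, "dz": 0.1, "yaw": -0.886, "claw": 0.75}, {"dx": 0.98, "dy": -1.0, "dz": 0.1, "yaw": -0.886, "claw": 0.75}, {"dx": 0.98, "dy": -1.0, "dz": 0.1, "yaw": -0.886, "claw": 0.75}, {"dx": 0.98, "dy": -1.0, "dz": 0.1, "yaw": -0.886, "claw": 0.75}])

```text
time: 2.1
tool_pos: [0.5049, 0.0381, 0.183]
tool_rot: [0.001, 0.677, 0.736, 0.001]
contact_force: [1.2, -0.3, 0.8]
gripper_width: 0.128
grasp_force: 0.0
```

```bash
cat >> h.py <<'E'
from scipy.spatial.transform import Rotation as R
np.set_printoptions(precision=4,suppress=True)
A=.0847; E0=np.array([.567,-.102]); M=np.array([[np.cos(A),-np.sin(A)],[np.sin(A),np.cos(A)]])
NUTS=dict(n1=(.5806,.193),n2=(.607,.060),n3=(.5007,.1278),n4=(.5088,.0082))
def ris(p): return M.T@(np.array(p)[:2]-E0)
def st():
    s=manip.state(); Q=R.from_quat(np.roll(s["tool_rot"],-1)).as_matrix()
    print("t",s["time"],"tcp",s["tool_pos"],"riser xy",ris(s["tool_pos"]),"toolx ang-in-riser",np.arctan2(Q[1,0],Q[0,0])-A,"z",Q[:,2],"F",s["contact_force"],"w",s["gripper_width"],"q",s["joint_pos"])
E
python3 -c "
from h import *
st()
for k,v in NUTS.items(): print(k,ris(v))
p=manip.camera_params('wrist');print(np.array(p['tool_from_camera']),p['camera_matrix'])
cv2.imwrite('pics/w1.png',manip.grab_frame('wrist')[:,:,::-1])"
```

```text
t 2.1 tcp [0.5049 0.0381 0.183 ] riser xy [-0.05    0.1449] toolx ang-in-riser 1.5696935798266978 z [ 0.0029 -0.0002 -1.    ] F [ 1.1898 -0.3141  0.7666] w 0.12819625069233614 q [-0.0717 -0.2038  1.937  -0.      1.4056 -0.1553]
n1 [0.0385 0.2928]
n2 [0.0536 0.158 ]
n3 [-0.0466  0.2346]
n4 [-0.0487  0.1147]
[[ 0.0002 -0.9539 -0.3002  0.0764]
 [ 1.      0.0001  0.0004 -0.0008]
 [-0.0003 -0.3002  0.9539 -0.1424]
 [ 0.      0.      0.      1.    ]] [[379.055    0.     317.3362]
 [  0.     379.055  235.3347]
 [  0.       0.       1.    ]]
```

View pics/w1.png

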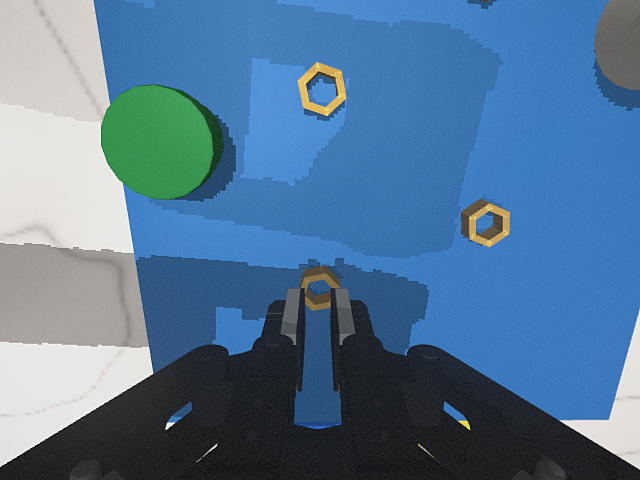

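The wrist view looks along riser +y: n4 sits centred just ahead of the fingertips at (320,287), n3 is at (322,89) and n2 at (487,224). I'll lower the tips behind n4 and sweep it toward the blue bin.

Request:
send_rows(increments=[{"dx": 0.032, "dy": 0, "dz": 0.05, "claw": 0.6}, {"dx": 0.032, "dy": 0, "dz": 0.13, "claw": 0.6}, {"dx": 0.032, "dy": 0, "dz": 0.172, "claw": 0.6}, {"dx": 0.032, "dy": 0, "dz": 0.172, "claw": 0.6}, {"dx": 0.01, "dy": 0, "dz": 0.172, "claw": 0.6}, {"dx": -0.015, "dy": 0, "dz": 0.172, "claw": 0.6}, {"dx": -0.04, "dy": 0, "dz": 0.172, "claw": 0.6}, {"dx": -0.065, "dy": -0.002, "dz": 0.172, "claw": 0.6}, {"dx": -0.09, "dy": -0.004, "dz": 0.172, "claw": 0.6}, {"dx": -0.115, "dy": -0.006, "dz": 0.172, "claw": 0.6}, {"dx": -0.14, "dy": -0.008, "dz": 0.172, "claw": 0.6}, {"dx": -0.165, "dy": -0.01, "dz": 0.172, "claw": 0.6}, {"dx": -0.19, "dy": -0.012, "dz": 0.172, "claw": 0.6}, {"dx": -0.215, "dy": -0.014, "dz": 0.172, "claw": 0.6}, {"dx": -0.24, "dy": -0.016, "dz": 0.172, "claw": 0.6}, {"dx": -0.265, "dy": -0.016, "dz": 0.172, "claw": 0.6}, {"dx": -0.29, "dy": -0.016, "dz": 0.172, "claw": 0.6}, {"dx": -0.315, "dy": -0.016, "dz": 0.172, "claw": 0.6}, {"dx": -0.325, "dy": -0.016, "dz": 0.172, "claw": 0.6}, {"dx": -0.325, "dy": -0.016, "dz": 0.172, "claw": 0.6}])

```text
invalid input
```

```bash
python3 -c "
from h import *
st()
cv2.imwrite('pics/s2.png',manip.grab_frame('scene')[:,:,::-1])"
```

```text
t 2.15 tcp [0.5048 0.0383 0.1827] riser xy [-0.0501  0.145 ] toolx ang-in-riser 1.5699369983164786 z [ 0.0023 -0.0001 -1.    ] F [ 0.7371  0.4467 -0.6471] w 0.12408794047246875 q [-0.0715 -0.2036  1.9373  0.      1.4055 -0.1553]
```

View pics/s2.png

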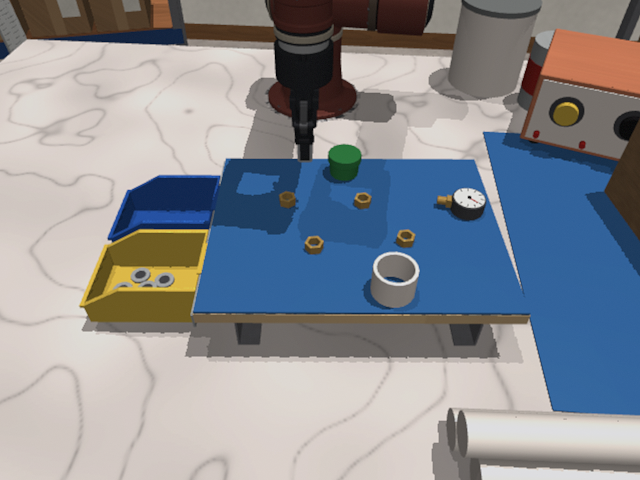

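The picture shows the scene unchanged, with n4 still at (287,199). The move was refused, probably because the rows had no yaw, so I'll resend it with that field.

Request:
send_rows(increments=[{"dx": 0.032, "dy": 0, "dz": 0.05, "yaw": 0, "claw": 0.6}, {"dx": 0.032, "dy": 0, "dz": 0.13, "yaw": 0, "claw": 0.6}, {"dx": 0.032, "dy": 0, "dz": 0.172, "yaw": 0, "claw": 0.6}, {"dx": 0.032, "dy": 0, "dz": 0.172, "yaw": 0, "claw": 0.6}, {"dx": 0.01, "dy": 0, "dz": 0.172, "yaw": 0, "claw": 0.6}, {"dx": -0.015, "dy": 0, "dz": 0.172, "yaw": 0, "claw": 0.6}, {"dx": -0.04, "dy": 0, "dz": 0.172, "yaw": 0, "claw": 0.6}, {"dx": -0.065, "dy": -0.002, "dz": 0.172, "yaw": 0, "claw": 0.6}, {"dx": -0.09, "dy": -0.004, "dz": 0.172, "yaw": 0, "claw": 0.6}, {"dx": -0.115, "dy": -0.006, "dz": 0.172, "yaw": 0, "claw": 0.6}, {"dx": -0.14, "dy": -0.008, "dz": 0.172, "yaw": 0, "claw": 0.6}, {"dx": -0.165, "dy": -0.01, "dz": 0.172, "yaw": 0, "claw": 0.6}, {"dx": -0.19, "dy": -0.012, "dz": 0.172, "yaw": 0, "claw": 0.6}, {"dx": -0.215, "dy": -0.014, "dz": 0.172, "yaw": 0, "claw": 0.6}, {"dx": -0.24, "dy": -0.016, "dz": 0.172, "yaw": 0, "claw": 0.6}, {"dx": -0.265, "dy": -0.016, "dz": 0.172, "yaw": 0, "claw": 0.6}, {"dx": -0.29, "dy": -0.016, "dz": 0.172, "yaw": 0, "claw": 0.6}, {"dx": -0.315, "dy": -0.016, "dz": 0.172, "yaw": 0, "claw": 0.6}, {"dx": -0.325, "dy": -0.016, "dz": 0.172, "yaw": 0, "claw": 0.6}, {"dx": -0.325, "dy": -0.016, "dz": 0.172, "yaw": 0, "claw": 0.6}])

```text
time: 4.7
tool_pos: [0.51, -0.1239, 0.0953]
tool_rot: [-0.0, 0.677, 0.736, 0.0]
contact_force: [-0.2, -0.0, 0.3]
gripper_width: 0.202
grasp_force: 0.0
```

```bash
python3 -c "
from h import *
st()
a=manip.grab_frame('scene')[130:330,80:540,::-1];b=manip.grab_frame('top')[110:380,130:530,::-1]
c=np.zeros((270+200,460,3),np.uint8);c[:200]=a;c[200:,:400]=b
cv2.imwrite('pics/s3.png',cv2.resize(c,None,fx=1.25,fy=1.25))"
```

```text
t 4.7 tcp [ 0.51   -0.1239  0.0953] riser xy [-0.0586 -0.017 ] toolx ang-in-riser 1.5705217846871629 z [-0.0001  0.0002 -1.    ] F [-0.161  -0.0224  0.2844] w 0.2015732165382076 q [-0.3803 -0.061   1.963   0.0001  1.2398 -0.4648]
```

View pics/s3.png

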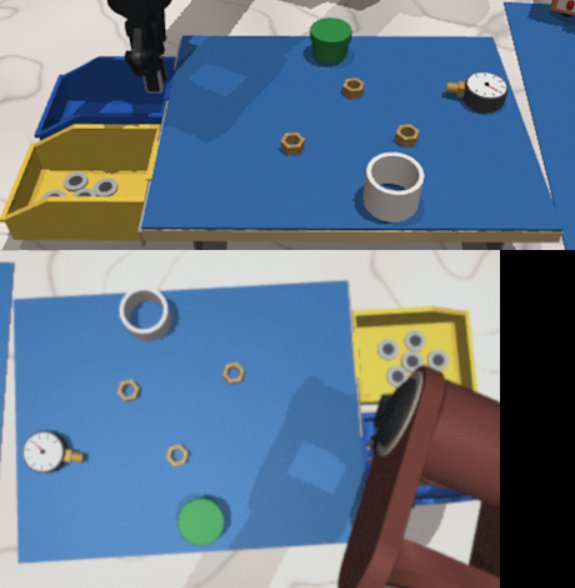

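n4 has left the mat over the blue-bin edge, and the gauge, tub and coupling have not moved. Next is n3.

Request:
send_rows(increments=[{"dx": 0, "dy": 0, "dz": -0.12, "yaw": 0, "claw": 0.6}, {"dx": 0.05, "dy": 0.024, "dz": -0.16, "yaw": 0, "claw": 0.6}, {"dx": 0.594, "dy": 0.024, "dz": -0.16, "yaw": 0, "claw": 0.6}, {"dx": 0.594, "dy": 0.024, "dz": -0.16, "yaw": 0, "claw": 0.6}, {"dx": 0.594, "dy": 0.024, "dz": -0.16, "yaw": 0, "claw": 0.6}, {"dx": 0.594, "dy": 0.024, "dz": -0.16, "yaw": 0, "claw": 0.6}, {"dx": 0.594, "dy": 0.024, "dz": -0.16, "yaw": 0, "claw": 0.6}, {"dx": 0.594, "dy": 0.024, "dz": -0.16, "yaw": 0, "claw": 0.6}, {"dx": 0.594, "dy": 0.024, "dz": -0.08, "yaw": 0, "claw": 0.6}, {"dx": 0.594, "dy": 0.024, "dz": -0.02, "yaw": 0, "claw": 0.6}, {"dx": 0.594, "dy": 0.024, "dz": -0.004, "yaw": 0, "claw": 0.6}, {"dx": 0.594, "dy": 0.024, "dz": -0.004, "yaw": 0, "claw": 0.6}])

```text
time: 6.3
tool_pos: [0.4971, 0.1727, 0.0977]
tool_rot: [0.0, 0.677, 0.736, 0.0]
contact_force: [-0.4, -0.8, 0.5]
gripper_width: 0.197
grasp_force: 0.0
```

```bash
python3 - <<'E'
from h import *
st()
im=manip.grab_frame('top'); cv2.imwrite('pics/t4.png',im[:,:,::-1])
# anything brass in the blue bin / where are mat nuts
hsv=cv2.cvtColor(im,cv2.COLOR_RGB2HSV); m=cv2.inRange(hsv,(8,80,60),(28,255,255)); m=cv2.morphologyEx(m,cv2.MORPH_CLOSE,np.ones((9,9)))
k,l,s,c=cv2.connectedComponentsWithStats(m)
for i in range(1,k):
    if 60<s[i,4]<600: print(c[i],s[i,4],ris(px2w("top",*c[i],.1015)),"binfloor",ris(px2w("top",*c[i],.024)))
E
```

```text
t 6.3 tcp [0.4971 0.1727 0.0977] riser xy [-0.0464  0.2796] toolx ang-in-riser 1.5701863216044114 z [ 0.0002 -0.0001 -1.    ] F [-0.3621 -0.7644  0.4639] w 0.19688747250793734 q [ 0.1929 -0.0609  1.9585 -0.0002  1.2438  0.1089]
[316.3946 208.1838] 185 [0.0533 0.1575] binfloor [0.0666 0.156 ]
[230.5507 218.4493] 69 [0.0443 0.295 ] binfloor [0.0567 0.3079]
[430.0714 272.2   ] 70 [-0.0586 -0.0155] binfloor [-0.0571 -0.0352]
[  0.8272 350.1173] 162 [-0.1407  0.6546] binfloor [-0.1478  0.7054]
[213.1429 411.3095] 84 [-0.2503  0.332 ] binfloor [-0.2689  0.3488]
[253.8252 439.1049] 143 [-0.2944  0.272 ] binfloor [-0.3176  0.2825]
[  9.5567 470.1237] 388 [-0.3176  0.6382] binfloor [-0.3433  0.6872]
```

Request:
send_rows(increments=[{"dx": -0.03, "dy": 0, "dz": 0, "yaw": 0, "claw": 0.6}, {"dx": -0.06, "dy": 0, "dz": 0, "yaw": 0, "claw": 0.6}, {"dx": -0.09, "dy": -0.002, "dz": 0, "yaw": 0, "claw": 0.6}, {"dx": -0.12, "dy": -0.004, "dz": 0, "yaw": 0, "claw": 0.6}, {"dx": -0.15, "dy": -0.007, "dz": 0, "yaw": 0, "claw": 0.6}, {"dx": -0.18, "dy": -0.01, "dz": 0, "yaw": 0, "claw": 0.6}, {"dx": -0.21, "dy": -0.013, "dz": 0, "yaw": 0, "claw": 0.6}, {"dx": -0.24, "dy": -0.016, "dz": 0, "yaw": 0, "claw": 0.6}, {"dx": -0.27, "dy": -0.019, "dz": 0, "yaw": 0, "claw": 0.6}, {"dx": -0.3, "dy": -0.022, "dz": 0, "yaw": 0, "claw": 0.6}, {"dx": -0.33, "dy": -0.025, "dz": 0, "yaw": 0, "claw": 0.6}, {"dx": -0.36, "dy": -0.028, "dz": 0, "yaw": 0, "claw": 0.6}, {"dx": -0.39, "dy": -0.031, "dz": 0, "yaw": 0, "claw": 0.6}, {"dx": -0.42, "dy": -0.034, "dz": 0, "yaw": 0, "claw": 0.6}, {"dx": -0.45, "dy": -0.037, "dz": 0, "yaw": 0, "claw": 0.6}, {"dx": -0.48, "dy": -0.04, "dz": 0, "yaw": 0, "claw": 0.6}, {"dx": -0.51, "dy": -0.04, "dz": 0, "yaw": 0, "claw": 0.6}, {"dx": -0.54, "dy": -0.04, "dz": 0, "yaw": 0, "claw": 0.6}, {"dx": -0.57, "dy": -0.04, "dz": 0, "yaw": 0, "claw": 0.6}, {"dx": -0.605, "dy": -0.04, "dz": 0, "yaw": 0, "claw": 0.6}])

```text
time: 8.85
tool_pos: [0.5026, -0.1309, 0.0973]
tool_rot: [0.0, 0.676, 0.737, -0.0]
contact_force: [-0.1, 0.5, 0.3]
gripper_width: 0.202
grasp_force: 0.0
```

```bash
python3 -c "
from h import *
st()"
```

```text
t 8.85 tcp [ 0.5026 -0.1309  0.0973] riser xy [-0.0666 -0.0233] toolx ang-in-riser 1.5713793123528927 z [-0.     -0.0001 -1.    ] F [-0.0997  0.4593  0.2549] w 0.20214857604812805 q [-0.398  -0.0772  1.9747 -0.0001  1.2441 -0.4833]
```

Request:
send_rows(increments=[{"dx": 0, "dy": 0, "dz": -0.12, "yaw": 0, "claw": 0.6}, {"dx": 0.05, "dy": 0.05, "dz": -0.16, "yaw": 0.1, "claw": 0.6}, {"dx": 0.436, "dy": 0.293, "dz": -0.16, "yaw": 0.416, "claw": 0.6}, {"dx": 0.436, "dy": 0.293, "dz": -0.16, "yaw": 0.416, "claw": 0.6}, {"dx": 0.436, "dy": 0.293, "dz": -0.16, "yaw": 0.416, "claw": 0.6}, {"dx": 0.436, "dy": 0.293, "dz": -0.16, "yaw": 0.416, "claw": 0.6}, {"dx": 0.436, "dy": 0.293, "dz": -0.16, "yaw": 0.416, "claw": 0.6}, {"dx": 0.436, "dy": 0.293, "dz": -0.16, "yaw": 0.416, "claw": 0.6}, {"dx": 0.436, "dy": 0.293, "dz": -0.08, "yaw": 0.416, "claw": 0.6}, {"dx": 0.436, "dy": 0.293, "dz": -0.02, "yaw": 0.416, "claw": 0.6}, {"dx": 0.436, "dy": 0.293, "dz": 0, "yaw": 0.416, "claw": 0.6}, {"dx": 0.436, "dy": 0.293, "dz": 0, "yaw": 0.416, "claw": 0.6}])

```text
time: 10.35
tool_pos: [0.6301, 0.0986, 0.0978]
tool_rot: [0.0, 0.87, 0.493, 0.0]
contact_force: [-0.5, -0.5, 0.2]
gripper_width: 0.2
grasp_force: 0.0
```

```bash
python3 - <<'E'
from h import *
st()
a=manip.grab_frame('scene')[130:330,80:540,::-1];b=manip.grab_frame('top')[110:380,130:530,::-1]
c=np.zeros((270+200,460,3),np.uint8);c[:200]=a;c[200:,:400]=b
cv2.imwrite('pics/s5.png',cv2.resize(c,None,fx=1.25,fy=1.25))
E
```

```text
t 10.35 tcp [0.6301 0.0986 0.0978] riser xy [0.0798 0.1946] toolx ang-in-riser 0.9456960266841101 z [ 0.0003 -0.0001 -1.    ] F [-0.5107 -0.4631  0.1596] w 0.19995230385721713 q [ 0.0388  0.1951  1.6891 -0.0002  1.2571  0.5792]
```

View pics/s5.png

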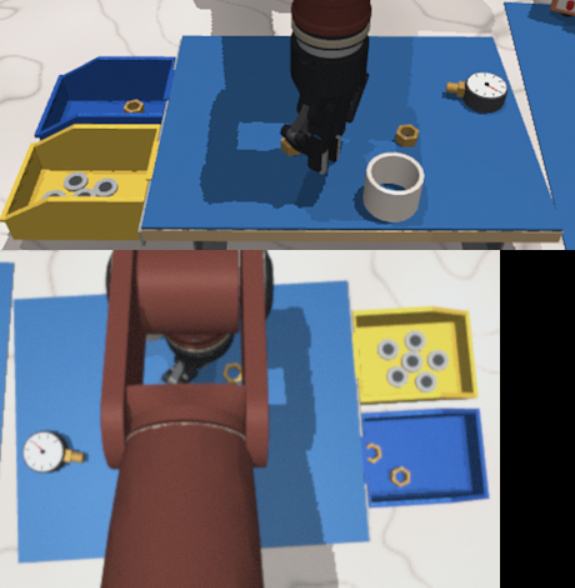

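The picture shows two nuts inside the blue bin, and the fingertips behind n2. Sweeping n2 diagonally to the bin.

Request:
send_rows(increments=[{"dx": -0.026, "dy": 0, "dz": 0, "yaw": 0, "claw": 0.6}, {"dx": -0.052, "dy": 0, "dz": 0, "yaw": 0, "claw": 0.6}, {"dx": -0.078, "dy": 0, "dz": 0, "yaw": 0, "claw": 0.6}, {"dx": -0.104, "dy": 0, "dz": 0, "yaw": 0, "claw": 0.6}, {"dx": -0.13, "dy": 0, "dz": 0, "yaw": 0, "claw": 0.6}, {"dx": -0.156, "dy": 0, "dz": 0, "yaw": 0, "claw": 0.6}, {"dx": -0.182, "dy": 0, "dz": 0, "yaw": 0, "claw": 0.6}, {"dx": -0.208, "dy": 0, "dz": 0, "yaw": 0, "claw": 0.6}, {"dx": -0.234, "dy": 0, "dz": 0, "yaw": 0, "claw": 0.6}, {"dx": -0.26, "dy": 0, "dz": 0, "yaw": 0, "claw": 0.6}, {"dx": -0.286, "dy": 0, "dz": 0, "yaw": 0, "claw": 0.6}, {"dx": -0.312, "dy": 0, "dz": 0, "yaw": 0, "claw": 0.6}, {"dx": -0.338, "dy": 0, "dz": 0, "yaw": 0, "claw": 0.6}, {"dx": -0.364, "dy": 0, "dz": 0, "yaw": 0, "claw": 0.6}, {"dx": -0.39, "dy": 0, "dz": 0, "yaw": 0, "claw": 0.6}, {"dx": -0.416, "dy": 0, "dz": 0, "yaw": 0, "claw": 0.6}, {"dx": -0.442, "dy": 0, "dz": 0, "yaw": 0, "claw": 0.6}, {"dx": -0.468, "dy": 0, "dz": 0, "yaw": 0, "claw": 0.6}, {"dx": -0.494, "dy": 0, "dz": 0, "yaw": 0, "claw": 0.6}, {"dx": -0.525, "dy": 0, "dz": 0, "yaw": 0, "claw": 0.6}])

```text
time: 12.95
tool_pos: [0.4947, -0.1262, 0.0973]
tool_rot: [0.0, 0.87, 0.493, -0.0]
contact_force: [-0.1, -0.8, -0.3]
gripper_width: 0.201
grasp_force: 0.0
```

```bash
python3 -c "
from h import *
st()"
```

```text
t 12.95 tcp [ 0.4947 -0.1262  0.0973] riser xy [-0.0741 -0.018 ] toolx ang-in-riser 0.9472873685890393 z [-0.     -0.0001 -1.    ] F [-0.1345 -0.766  -0.2996] w 0.20080359613102616 q [-0.3956 -0.0991  1.9951 -0.0001  1.2457  0.1432]
```

Request:
send_rows(increments=[{"dx": 0, "dy": 0, "dz": -0.12, "yaw": 0, "claw": 0.6}, {"dx": 0.05, "dy": 0, "dz": -0.16, "yaw": 0, "claw": 0.6}, {"dx": 0.722, "dy": -0.206, "dz": -0.16, "yaw": -0.199, "claw": 0.6}, {"dx": 0.722, "dy": -0.206, "dz": -0.16, "yaw": -0.199, "claw": 0.6}, {"dx": 0.722, "dy": -0.206, "dz": -0.16, "yaw": -0.199, "claw": 0.6}, {"dx": 0.722, "dy": -0.206, "dz": -0.16, "yaw": -0.199, "claw": 0.6}, {"dx": 0.722, "dy": -0.206, "dz": -0.16, "yaw": -0.199, "claw": 0.6}, {"dx": 0.722, "dy": -0.206, "dz": -0.16, "yaw": -0.199, "claw": 0.6}, {"dx": 0.722, "dy": -0.206, "dz": -0.16, "yaw": -0.199, "claw": 0.6}, {"dx": 0.722, "dy": -0.206, "dz": -0.16, "yaw": -0.199, "claw": 0.6}, {"dx": 0.722, "dy": -0.206, "dz": -0.08, "yaw": -0.199, "claw": 0.6}, {"dx": 0.722, "dy": -0.206, "dz": -0.02, "yaw": -0.199, "claw": 0.6}, {"dx": 0.722, "dy": -0.206, "dz": 0, "yaw": -0.199, "claw": 0.6}, {"dx": 0.722, "dy": -0.206, "dz": 0, "yaw": -0.199, "claw": 0.6}])

```text
time: 14.7
tool_pos: [0.5924, 0.2361, 0.0977]
tool_rot: [0.0, 0.787, 0.617, 0.0]
contact_force: [0.4, -0.1, 0.7]
gripper_width: 0.202
grasp_force: 0.0
```

```bash
python3 - <<'E'
from h import *
st()
a=manip.grab_frame('scene')[130:330,80:540,::-1];b=manip.grab_frame('top')[110:380,130:530,::-1]
c=np.zeros((270+200,460,3),np.uint8);c[:200]=a;c[200:,:400]=b
cv2.imwrite('pics/s6.png',cv2.resize(c,None,fx=1.25,fy=1.25))
E
```

```text
t 14.7 tcp [0.5924 0.2361 0.0977] riser xy [0.0539 0.3347] toolx ang-in-riser 1.2442133369728587 z [ 0.0003 -0.0001 -1.    ] F [ 0.402  -0.1168  0.7435] w 0.20198398245667026 q [ 0.2627  0.1951  1.6891 -0.0001  1.2572  0.5046]
```

View pics/s6.png

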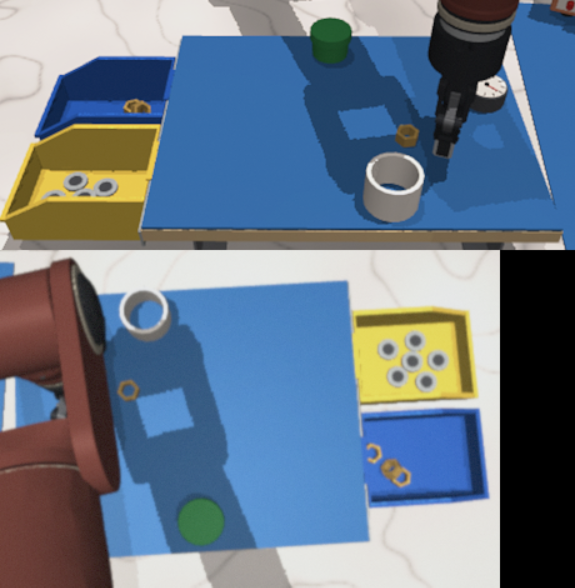

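Three nuts are now in the blue bin, and the tips are behind n1.

Request:
send_rows(increments=[{"dx": -0.028, "dy": 0, "dz": 0, "yaw": 0, "claw": 0.6}, {"dx": -0.056, "dy": 0, "dz": 0, "yaw": 0, "claw": 0.6}, {"dx": -0.084, "dy": 0, "dz": 0, "yaw": 0, "claw": 0.6}, {"dx": -0.112, "dy": 0, "dz": 0, "yaw": 0, "claw": 0.6}, {"dx": -0.14, "dy": 0, "dz": 0, "yaw": 0, "claw": 0.6}, {"dx": -0.168, "dy": 0, "dz": 0, "yaw": 0, "claw": 0.6}, {"dx": -0.196, "dy": 0, "dz": 0, "yaw": 0, "claw": 0.6}, {"dx": -0.224, "dy": 0, "dz": 0, "yaw": 0, "claw": 0.6}, {"dx": -0.252, "dy": 0, "dz": 0, "yaw": 0, "claw": 0.6}, {"dx": -0.28, "dy": 0, "dz": 0, "yaw": 0, "claw": 0.6}, {"dx": -0.308, "dy": 0, "dz": 0, "yaw": 0, "claw": 0.6}, {"dx": -0.336, "dy": 0, "dz": 0, "yaw": 0, "claw": 0.6}, {"dx": -0.364, "dy": 0, "dz": 0, "yaw": 0, "claw": 0.6}, {"dx": -0.392, "dy": 0, "dz": 0, "yaw": 0, "claw": 0.6}, {"dx": -0.42, "dy": 0, "dz": 0, "yaw": 0, "claw": 0.6}, {"dx": -0.448, "dy": 0, "dz": 0, "yaw": 0, "claw": 0.6}, {"dx": -0.476, "dy": 0, "dz": 0, "yaw": 0, "claw": 0.6}, {"dx": -0.504, "dy": 0, "dz": 0, "yaw": 0, "claw": 0.6}, {"dx": -0.532, "dy": 0, "dz": 0, "yaw": 0, "claw": 0.6}, {"dx": -0.56, "dy": 0, "dz": 0, "yaw": 0, "claw": 0.6}])

```text
time: 17.3
tool_pos: [0.5252, -0.0356, 0.0973]
tool_rot: [-0.0, 0.787, 0.617, -0.0]
contact_force: [1.4, -0.1, -0.4]
gripper_width: 0.201
grasp_force: 0.4
```

Request:
send_rows(increments=[{"dx": -0.028, "dy": 0, "dz": 0, "yaw": 0, "claw": 0.6}, {"dx": -0.056, "dy": 0, "dz": 0, "yaw": 0, "claw": 0.6}, {"dx": -0.084, "dy": 0, "dz": 0, "yaw": 0, "claw": 0.6}, {"dx": -0.112, "dy": 0, "dz": 0, "yaw": 0, "claw": 0.6}, {"dx": -0.14, "dy": 0, "dz": 0, "yaw": 0, "claw": 0.6}, {"dx": -0.168, "dy": 0, "dz": 0, "yaw": 0, "claw": 0.6}, {"dx": -0.19, "dy": 0, "dz": 0, "yaw": 0, "claw": 0.6}, {"dx": -0.19, "dy": 0, "dz": 0, "yaw": 0, "claw": 0.6}, {"dx": -0.19, "dy": 0, "dz": -0.1, "yaw": 0, "claw": 0.6}, {"dx": -0.1, "dy": 0, "dz": -0.2, "yaw": 0, "claw": 0.6}, {"dx": 0.3, "dy": 0, "dz": -0.2, "yaw": 0, "claw": 0.6}, {"dx": 0.3, "dy": 0, "dz": -0.2, "yaw": 0, "claw": 0.6}, {"dx": 0.3, "dy": 0, "dz": -0.2, "yaw": 0, "claw": 0.6}, {"dx": 0.3, "dy": 0, "dz": -0.2, "yaw": 0, "claw": 0.6}, {"dx": 0.3, "dy": 0, "dz": -0.2, "yaw": 0, "claw": 0.6}, {"dx": 0.3, "dy": 0, "dz": -0.2, "yaw": 0, "claw": 0.6}])

```text
time: 19.3
tool_pos: [0.561, 0.1098, 0.1971]
tool_rot: [0.0, 0.787, 0.617, -0.0]
contact_force: [-0.1, -0.3, -1.4]
gripper_width: 0.203
grasp_force: 0.0
```

```bash
python3 - <<'E'
from h import *
st()
a=manip.grab_frame('scene')[130:330,80:540,::-1];b=manip.grab_frame('top')[110:380,130:530,::-1]
c=np.zeros((270+200,460,3),np.uint8);c[:200]=a;c[200:,:400]=b
cv2.imwrite('pics/s7.png',cv2.resize(c,None,fx=1.25,fy=1.25))
E
```

```text
t 19.3 tcp [0.561  0.1098 0.1971] riser xy [0.0119 0.2116] toolx ang-in-riser 1.2444373056589852 z [-0.0005 -0.0005 -1.    ] F [-0.0781 -0.3193 -1.3613] w 0.2027735424497626 q [ 0.0634 -0.0501  1.7735 -0.0005  1.4187  0.3051]
```

View pics/s7.png

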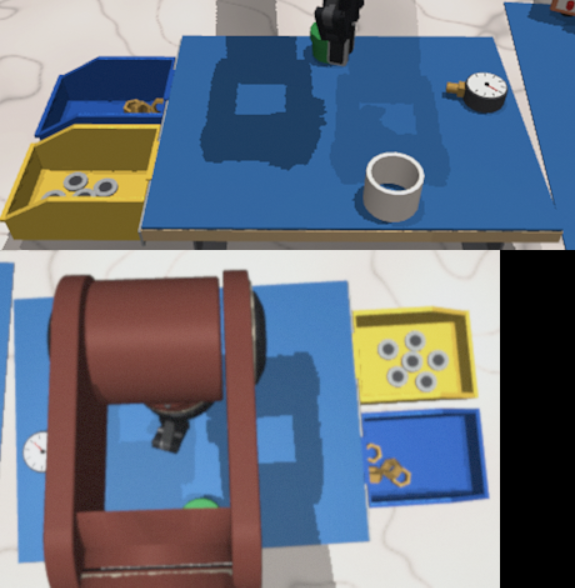

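The mat is clear and the nuts sit in a cluster in the blue bin, near its back wall. I'll take one close-up to count them.

```bash
python3 - <<'E'
from h import *
b=manip.grab_frame('top')[225:325,405:530,::-1]; a=manip.grab_frame('scene')[160:260,100:225,::-1]
cv2.imwrite('pics/s8.png',cv2.resize(np.vstack([b,a]),None,fx=3,fy=3,interpolation=cv2.INTER_CUBIC))
E
```

```text
(no output)
```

View pics/s8.png

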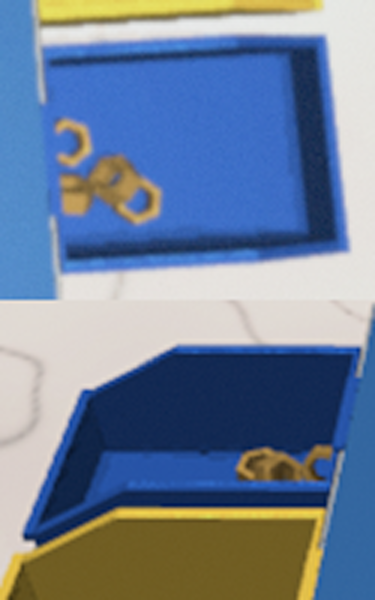

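The close-up shows four nuts low in the blue bin: two flat, at (72,140) and (138,200), and two tilted, at (75,195) and (118,172). The mat is clear and the arm is free, so I'm handing in.

```bash
python3 -c "
from plant import manip
print(manip.job_done())"
```

```text
the job is handed in; nothing more can be done
None
```

I swept all four nuts off the mat into the blue bin and handed the job in at about 19 s; in the last pictures the gauge, coupling and tub looked unmoved, but hand-in returned no verdict.

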